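Set out the coax standards and hold the sliding load at its groove

ROBOT

A 6-joint arm with a two-finger parallel gripper is mounted at the origin on a cart in front of the work surface, level with it; the furniture and walls round the work are solid. World frame = base frame: x ahead of the robot, y to its left, z up, the work surface at z = 0. Lengths are in m, angles in rad, forces in N, time in s.
With the tool pointing down it reaches from about 0.375 to 0.975 m from the base axis. Payload 3.8 kg.
Tool frame: the origin (TCP) lies on the centre line of the jaws, within the pads' length; the fingertips stand 25 mm ahead of it and the grasp point (between the pads) lies 6 mm ahead of it; z points along the fingers, y is the line along which they close (so a half turn about z gives the same grasp; the last joint's range is limited). The gripper opens to 85 mm and grips with 20 to 120 N. Pads are 22 mm wide; open, the fingers measure 114 mm over their backs; the gripper's body (76 mm by 85 mm) begins 54 mm behind the grasp point. The pads swing forward as they close: fully open they stand 13 mm farther back than shut.
Start: joints at [1.292, 0.264, 1.604, -0, 1.274, -0.037], TCP at [0.162, 0.655, 0.23] pointing down, gripper open.
Joint ranges: [-2.63, 2.63], [-0.94, 2.18], [0.31, 2.57], [-1.31, 4.45], [0, 2.66], [-2.55, 2.55]. Speed limits (rad/s): [2.57, 2.57, 3.14, 3.14, 3.14, 3.14].

INTERFACE

Orientations are given as a rotation vector (axis times angle).
In Python, from workcell import bot gives the robot as it stands. The module is installed in compiled form; this text tells all that it offers.
- The arm moves only by the tool play_rows, never from a script. Its argument "commands" is a list that holds one entry, the list of rows, each a list of 7 numbers: the shift along the tool's x, y, z as a fraction of full scale, then the turn, a rotation vector about the tool's x, y, z as a fraction of full scale, then the closure, from -1 (fully open) to 1 (shut). A call has 1 to 8 rows; each row is the pose to reach, as a shift and turn from the pose commanded when the call began, along the tool's axes at that moment, turning the shorter way round; what a row does not reach only later rows make up. Full scale, the value 1, is 60 cm for a shift and 180 degrees for a turn. A row lasts 1/10 s, in which the tool goes at most 50 mm and 8.59 degrees, less where a joint would pass 70% of its speed; a pose out of reach is approached as far as the arm can. A call with a number of a shift or a turn outside -1 to 1 is refused whole. A call with a gripper value outside its range is refused whole. The fingers move at their own pace and stop on an object; "force" is the grip in N (left out, the last holds). Time passes only in rows, so rows that repeat a pose let the fingers close. It gives the time, the measured TCP pose, the force, the opening and the grip force at its end, in the units of the state.
- bot.read_state(): the state, without advancing time (a new reading comes with each control period).
- bot.read_camera(name): name is "scene" or "side" or "wrist"; returns the picture (400x640x3 uint8, blue, green, red); there is no depth.
- bot.camera_params(name): a dict with "fov_y" (degrees; the focal length in pixels is half the picture's height over the tangent of half this angle, whatever the lens; pixels are square), "cx", "cy" (the principal point, pixels), "rvec" (rotation vector, rad) and "tvec" (3), from world to camera coordinates, as OpenCV has them. Camera axes: x right, y down, z forward; pixel columns grow to the right and rows downward; lengths in m; the calibration is good to about 2 mm. A picture is of the moment at which its call begins: read the wrist's pose just before it. camera_params takes no time and is no camera call; for the wrist camera it gives the pose at the moment of the call.
- bot.finish_job(): hands the job in; it is judged then, once.
The state is a dict: "time": time; "q": joint angles; "joint_vel": joint speeds; "joint_torque": joint torques, N m; "tool_pos": TCP position; "tcp_rot": TCP orientation; "wrist_force": force on the tool from outside, world axes, zero at the start; "torque": the same for the moment, N m; "width": opening from 0.0 (shut) to 1.0 (fully open); "grip_force": force on a finger pad.
Only numpy, scipy, OpenCV 4.12 (cv2) and the standard library are available. Lean on these libraries where they do the work, as an engineer would, in place of code of your own. Each camera call takes 0.05 s, during which the arm holds its last target. There are 200 camera calls.

TASK

Set up for the receiver calibration: put the two loose coax adaptors into the two empty bays of the low aluminium ledge, one in each bay beside the one already there, so that all three lie in a neat row in the middle of their bays and point from front to back. Then take the sliding load's rod by its round steel knob and draw it straight out along its bore, without straining it sideways, until the groove turned into the rod stands about 10 mm outside the mouth of the bore, and finish there, holding the knob still in the gripper. Leave the sliding load and the other things on the bench where they are.

Things in the scene. Friction and masses are not known exactly. Their poses are not given: they have to be found in the camera images.
- ledge: Low fixed aluminium ledge, 70 mm deep (x), 235 mm wide (y); origin under its centre on the bench, x from open front to back lip, z up. Board top 25 mm above the bench. Ribs 3 mm high part it into three bays along y, each about 72 mm wide, centres 75 mm apart; the back lip stands 12 mm above the board. The middle bay is taken, the outer two are empty.
- bay_left (a point): Centre of the empty bay at the ledge's +y end, on the board's top surface; axes as the ledge.
- bay_middle (a point): Centre of the middle bay, on the board's top surface; axes as the ledge. An adaptor lies in it from the start.
- bay_right (a point): Centre of the empty bay at the ledge's -y end, on the board's top surface; axes as the ledge.
- standard_a_centre (a point): Centre of a loose coax adaptor, a plain pale barrel lying on its side on the bench: 38 mm long along its own y, 21 mm across and high; z up. Grasp it across the barrel (along its x). It may point either way round in the bay. 50 g.
- standard_b_centre (a point): Centre of the other loose coax adaptor, a plain pale barrel lying on its side on the bench: 34 mm long along its own y, 21 mm across and high; z up. Grasp it across the barrel. 50 g.
- standard_mid_centre (a point): Centre of the coax adaptor that already lies in the ledge's middle bay: 36 mm long along its own y, 21 mm across and high.
- bore_mouth (a point): Centre of the bore's mouth in the sliding load, 70 mm above the bench; x points along the level bore into the block (the rod is drawn out along -x), z up. Fixed aluminium block 100 mm long, 44 wide, 48 to 92 mm above the bench, on a foot plate 130 x 70 x 8 mm that reaches 3 mm in front of the mouth; bore 15 mm in diameter, right through.
- rod_knob (a point): Middle of the round steel knob (26 mm diameter, 24 mm long) on the rod's front end, about 70 mm above the bench; x points along the rod into the bore. Gap from the knob's back face to the mouth: 6 to 20 mm at the start. Grip it from above by its two sides. Rod: 14 mm diameter, 104 mm long behind the knob, about 150 g, loose in the bore with no latch or stop; slides with under 3 N.
- rod_groove (a point): Centre of the groove turned into the rod, 6 mm wide, 60 mm from the middle of the knob along the rod's +x (48 mm behind the knob's back face); inside the bore at the start.
- lamp_foot (a point): Foot of the heat lamp that stands fixed on the bench, an obstacle: its ragged metal cone is 270 mm across at the bench and tapers up to 330 mm height; from there a pole 19 mm thick rises to 615 mm above the bench.
- tape: Bystander: roll of black tape lying flat, 66 mm across, 18 mm high; origin under its centre.
- fuses: Bystander: small pale fuse box 28 x 52 x 16 mm; origin under its centre.
- jar: Bystander: screw jar, 53 mm across, 42 mm high; origin under its centre.
There are look-alikes about, which are no part of the job. Leave any orange look-alike of the part that bears standard_a_centre alone.

How it is judged:
On the way, in this order (a step that is already met when the one before it is completed fails the run):
1. the three adaptors lie in a row on the ledge, one in each bay, let go (x of standard_mid_centre in the frame of bay_middle between -0.014 and 0.014 m and y of standard_mid_centre in the frame of bay_middle between -0.018 and 0.018 m and z of standard_mid_centre in the frame of bay_middle between 0.005 and 0.016 m and angle between the y axis of standard_mid_centre and the x axis of bay_middle, either way round below 0.21 rad and (((x of standard_a_centre in the frame of bay_left between -0.014 and 0.014 m and y of standard_a_centre in the frame of bay_left between -0.018 and 0.018 m and z of standard_a_centre in the frame of bay_left between 0.005 and 0.016 m and angle between the y axis of standard_a_centre and the x axis of bay_left, either way round below 0.21 rad) and (x of standard_b_centre in the frame of bay_right between -0.014 and 0.014 m and y of standard_b_centre in the frame of bay_right between -0.018 and 0.018 m and z of standard_b_centre in the frame of bay_right between 0.005 and 0.016 m and angle between the y axis of standard_b_centre and the x axis of bay_right, either way round below 0.21 rad)) or ((x of standard_a_centre in the frame of bay_right between -0.014 and 0.014 m and y of standard_a_centre in the frame of bay_right between -0.018 and 0.018 m and z of standard_a_centre in the frame of bay_right between 0.005 and 0.016 m and angle between the y axis of standard_a_centre and the x axis of bay_right, either way round below 0.21 rad) and (x of standard_b_centre in the frame of bay_left between -0.014 and 0.014 m and y of standard_b_centre in the frame of bay_left between -0.018 and 0.018 m and z of standard_b_centre in the frame of bay_left between 0.005 and 0.016 m and angle between the y axis of standard_b_centre and the x axis of bay_left, either way round below 0.21 rad))) and linear speed of each of standard_a, standard_b, standard_mid below 0.02 m/s and contact force between the fingers and standard_a below 0.1 N and contact force between the fingers and standard_b below 0.1 N and contact force between the fingers and standard_mid below 0.1 N), for 0.2 s.
2. the rod is drawn out so far that its groove stands about 10 mm outside the mouth, gripped (x of rod_groove in the frame of bore_mouth between -0.017 and -0.003 m and contact force between the fingers and load_rod above 2 N), for 0.2 s.
At the end, for the whole second after the job is handed in: One adaptor let go at rest in each bay, within 14 mm (front-back) and 18 mm (sideways) of its centre, pointing front to back within 12 degrees; the rod in line in its bore, its groove's centre 3 to 17 mm outside the mouth, still, gripped with over 2 N (all of step 1 and all of step 2 and linear speed of load_rod below 0.01 m/s and angle between the x axis of rod_knob and the x axis of bore_mouth, either way round below 0.06 rad); the arm keeps its last pose, push and grip.
It fails at once if the rod is forced sideways in its bore (over 60 N between rod and block) (contact force between load_rod and sliding_load above 60 N).
It fails at once if a bystander is moved by more than 20 mm (distance of any of tape, fuses, jar from where it was at the start of the episode above 0.02 m).
It also fails if it takes over 69 s, if anything falls off the work surface, if the arm or the gripper's body presses on something with over 40 N, if the wrist force passes 120 N, or if a joint passes its speed limit or range.

## Working session

There is one attempt and no reset: what is moved stays moved. The work goes in short steps, Python scripts to look and compute and a tool call to move; the robot and the scene stay as the last step left them, time stands still between calls to the robot, and variables do not carry over. Pictures are saved under pics/ and viewed, at most 10 in all, crops included, and the job is handed in when it is done.

Besides the shell and the picture viewer there is one more tool, called after "Emit:" as a command line: name --argument value ..., lists and objects as JSON in quotes. play_rows: Moves the arm, as the interface text tells. Its arguments: {"type":"object","properties":{"commands":{"type":"array"},"force":{"type":"number"}},"required":["commands"]}

```bash
mkdir -p pics
cat > h.py <<'E'
import numpy as np, cv2
from workcell import bot
def cam(n):
    p=bot.camera_params(n); im=bot.read_camera(n)
    R=cv2.Rodrigues(np.array(p['rvec'],float))[0]; t=np.array(p['tvec'],float).ravel()
    f=200/np.tan(np.radians(p['fov_y'])/2)
    return im,dict(R=R,t=t,f=f,cx=p['cx'],cy=p['cy'])
def ray(c,u,v):
    d=c['R'].T@np.array([(u-c['cx'])/c['f'],(v-c['cy'])/c['f'],1.]); return -c['R'].T@c['t'],d
def onz(c,u,v,z):
    o,d=ray(c,u,v); return o+d*(z-o[2])/d[2]
def proj(c,X):
    q=c['R']@np.array(X,float)+c['t']; return q[:2]/q[2]*c['f']+[c['cx'],c['cy']]
E
python3 - <<'E'
from h import *
for n in ('scene','side','wrist'):
    im,c=cam(n); cv2.imwrite(f'pics/{n}0.png',im); print(n,bot.camera_params(n), -c['R'].T@c['t'])
s=bot.read_state(); print(s)
a=cv2.imread('pics/scene0.png');b=cv2.imread('pics/side0.png')
E
```

```text
scene {'fov_y': 48.61223471106364, 'cx': 311.1390291442475, 'cy': 202.41916560441868, 'rvec': array([ 2.08305763, -0.98169378,  0.48983605]), 'tvec': array([-0.50418841,  0.18128801,  0.97976557])} [-0.19228923 -0.78656666  0.76899259]
side {'fov_y': 42.37947187032568, 'cx': 320.04237433114724, 'cy': 201.07480876023436, 'rvec': array([ 1.91038646, -0.14460194,  0.0636105 ]), 'tvec': array([-0.5240833 ,  0.02824625,  1.4269539 ])} [ 0.35681958 -1.39274321  0.4945753 ]
wrist {'fov_y': 61.50685360654332, 'cx': 321.94288266870666, 'cy': 199.2668233797734, 'rvec': array([-2.25328911, -1.76616499, -0.29423428]), 'tvec': array([-0.67509053, -0.0438558 ,  0.38181265])} [0.08067108 0.67633078 0.3732669 ]
{'time': 0.15, 'q': array([ 1.29205041e+00,  2.64600718e-01,  1.60505218e+00,  5.12649227e-05,
        1.27371048e+00, -3.68917275e-02]), 'joint_vel': array([ 9.13779744e-05, -3.03295088e-03, -4.20445125e-03, -4.15448924e-04,
       -7.82787133e-04,  1.54029890e-04]), 'joint_torque': array([ 2.13098783e-04, -5.15907061e+01, -3.67959416e+01, -8.28915859e-05,
        8.02719063e-03,  5.63231637e-06]), 'tool_pos': array([0.1614886 , 0.65481485, 0.22943853]), 'tcp_rot': array([-3.78962347e-01, -3.11832197e+00,  2.73449380e-03]), 'wrist_force': array([ 0.45512004,  0.05230488, -1.13271388]), 'torque': array([ 0.01820064, -0.02423767, -0.0325098 ]), 'grip_force': 0.0, 'width': 1.0018205564773035}
```

View pics/scene0.png

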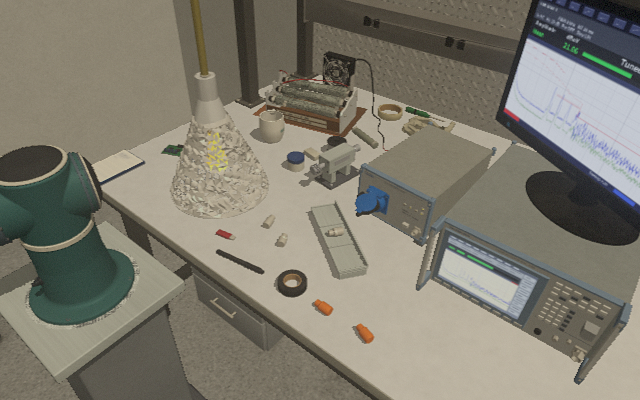

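View pics/side0.png

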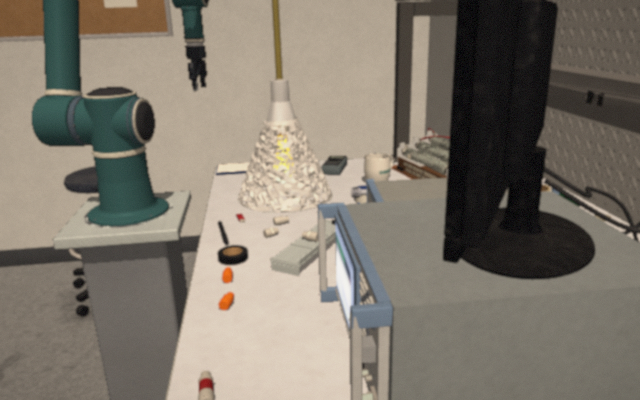

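Scene view: the loose pale barrels are at about (268,221) and (282,240). The ledge runs from (325,205) to (352,275) with its adaptor at (336,231). The sliding load is at (338,165) with its knob near (307,182), the tape at (292,282), and the lamp at (220,170). The orange look-alikes are at (323,307) and (365,333), so I'll leave those. Next is an enlarged crop to confirm.

Run:
```python
from h import *
a=cv2.imread('pics/scene0.png')
cv2.imwrite('pics/crop0.png',cv2.resize(a[140:285,245:385],None,fx=4,fy=4,interpolation=cv2.INTER_CUBIC))
im,c=cam('scene')
for n,u,v,z in [('a',268,221,.0105),('b',282,240,.0105),('mid',336,231,.035),('tape',292,282,.018),('knob',307,182,.07),('ledgeNearL',313,208,.025),('ledgeR',366,270,.025),('lamp',220,190,0),('jar',295,160,.03),('red',225,235,0),('pen',240,260,0)]: print(n,onz(c,u,v,z).round(3))
```

```text
a [ 0.409 -0.175  0.011]
b [ 0.38  -0.249  0.01 ]
mid [ 0.469 -0.346  0.035]
tape [ 0.29  -0.36   0.018]
knob [ 0.541 -0.195  0.07 ]
ledgeNearL [ 0.51  -0.241  0.025]
ledgeR [ 0.418 -0.468  0.025]
lamp [0.426 0.028 0.   ]
jar [ 0.645 -0.064  0.03 ]
red [ 0.309 -0.121  0.   ]
pen [ 0.274 -0.211  0.   ]
```

View pics/crop0.png

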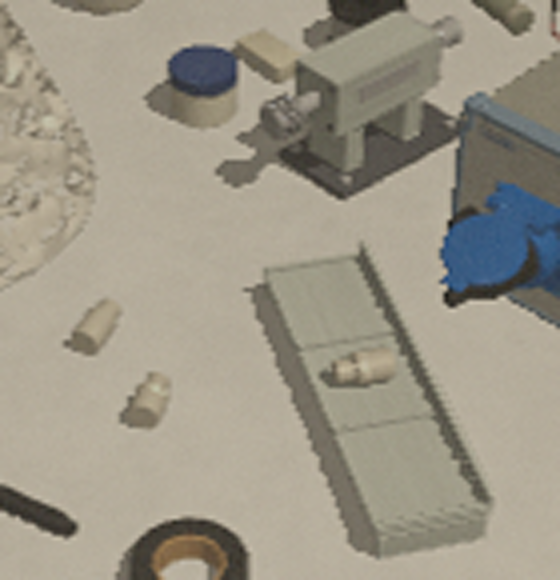

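The crop confirms two pale barrels at scene px (268.7,221.7) and (281.7,240). They match "plain pale barrel", unlike the orange ones. The knob is at about (315.7,168). The lamp stands between the arm and the work, so I'll locate its pole and get the tool axes.

```bash
cat >> h.py <<'E'
from scipy.spatial.transform import Rotation as Ro
def tri(c1,p1,c2,p2):
    o1,d1=ray(c1,*p1);o2,d2=ray(c2,*p2)
    s=np.linalg.lstsq(np.c_[d1,-d2],o2-o1,rcond=None)[0]
    a,b=o1+s[0]*d1,o2+s[1]*d2; return (a+b)/2,np.linalg.norm(a-b)
def to(pos,yaw=None,tilt=0):
    """fractions for target; yaw = world angle of tool y (closing line), tool down"""
    s=bot.read_state(); R=Ro.from_rotvec(s['tcp_rot']); sh=R.inv().apply(np.array(pos)-s['tool_pos'])/.6
    rv=np.zeros(3)
    if yaw is not None:
        y=np.array([np.cos(yaw),np.sin(yaw),0]); z=np.array([0,0,-1.]); x=np.cross(y,z)
        rv=(R.inv()*Ro.from_matrix(np.c_[x,y,z])).as_rotvec()/np.pi
    return sh.round(4),rv.round(4)
E
python3 - <<'E'
from h import *
a,c=cam('scene'); b,d=cam('side')
print(tri(c,(204,75),d,(279,85)), onz(c,204,75,.33))
print(Ro.from_rotvec(bot.read_state()['tcp_rot']).as_matrix().round(3))
print('knob',onz(c,315.7,168,.07),'b',onz(c,281.7,240,.0105),'a',onz(c,268.7,221.7,.0105))
y0=np.radians(90+76.1)
print(to((.1615,.655,.72)))
E
```

```text
(array([0.43348006, 0.04142651, 0.32624716]), np.float64(0.013932187623192219)) [0.44020528 0.04629664 0.33      ]
[[-0.971  0.239 -0.   ]
 [ 0.239  0.971 -0.001]
 [ 0.    -0.001 -1.   ]]
knob [ 0.6067898  -0.17182841  0.07      ] b [ 0.37925499 -0.24858133  0.0105    ] a [ 0.40783394 -0.17808473  0.0105    ]
(array([ 0.    , -0.0009, -0.8166]), array([0., 0., 0.]))
```

Emit:
play_rows --commands '[[[0,0,-0.82,0,0,0,-1],[0,0,-0.82,0,0,0,-1],[0,0,-0.82,0,0,0,-1],[0,0,-0.82,0,0,0,-1],[0,0,-0.82,0,0,0,-1],[0,0,-0.82,0,0,0,-1],[0,0,-0.82,0,0,0,-1],[0,0,-0.82,0,0,0,-1]]]'

```text
time: 1.1
tool_pos: [0.1614, 0.6547, 0.6329]
tcp_rot: [0.379, 3.119, 0.001]
wrist_force: [0.5, 1.2, 0.4]
width: 0.999
grip_force: 0.0
```

Emit:
play_rows --commands '[[[0,0,-0.2,0,0,0,-1],[0,0,-0.2,0,0,0,-1],[0,0,-0.2,0,0,0,-1]]]'

```text
time: 1.4
tool_pos: [0.1592, 0.6454, 0.7371]
tcp_rot: [0.379, 3.118, 0.008]
wrist_force: [-3.0, -10.9, 8.6]
width: 0.999
grip_force: 0.0
```

Run:
```python
from h import *
s=bot.read_state();print(s['time'],s['q'].round(3),s['tool_pos'])
print(to((.40,-.22,.72),np.radians(0)),to((.40,-.22,.72)))
```

```text
1.4 [ 1.291  0.507  0.31   0.     2.319 -0.037] [0.15919604 0.6454437  0.73714435]
(array([-0.735 , -1.3045,  0.0222]), array([ 0.0013, -0.0011,  0.423 ])) (array([-0.735 , -1.3045,  0.0222]), array([0., 0., 0.]))
```

Emit:
play_rows --commands '[[[-0.37,-0.65,0.01,0,0,0.21,-1],[-0.37,-0.65,0.01,0,0,0.21,-1],[-0.37,-0.65,0.01,0,0,0.21,-1],[-0.37,-0.65,0.01,0,0,0.21,-1],[-0.37,-0.65,0.01,0,0,0.21,-1],[-0.37,-0.65,0.01,0,0,0.21,-1],[-0.37,-0.65,0.01,0,0,0.21,-1],[-0.37,-0.65,0.01,0,0,0.21,-1]]]'

```text
time: 2.2
tool_pos: [0.2669, 0.2621, 0.7296]
tcp_rot: [-1.367, -2.827, -0.016]
wrist_force: [0.4, -0.3, -0.1]
width: 0.997
grip_force: 0.0
```

Run:
```python
from h import *
s=bot.read_state();print(s['time'],s['q'].round(3),s['tool_pos'],s['wrist_force'])
print(to((.40,-.25,.73),np.radians(0)))
```

```text
2.2 [ 0.705 -0.186  1.147  0.006  2.172  0.038] [0.26689788 0.26210807 0.72959597] [ 0.44990044 -0.3073277  -0.14232502]
(array([-0.8067, -0.3561, -0.008 ]), array([ 0.002 , -0.0026,  0.2133]))
```

Emit:
play_rows --commands '[[[-0.81,-0.36,-0.01,0,0,0.21,-1],[-0.81,-0.36,-0.01,0,0,0.21,-1],[-0.81,-0.36,-0.01,0,0,0.21,-1],[-0.81,-0.36,-0.01,0,0,0.21,-1],[-0.81,-0.36,-0.01,0,0,0.21,-1],[-0.81,-0.36,-0.01,0,0,0.21,-1],[-0.81,-0.36,-0.01,0,0,0.21,-1],[-0.81,-0.36,-0.01,0,0,0.21,-1]]]'

```text
time: 3.0
tool_pos: [0.3661, -0.1253, 0.7312]
tcp_rot: [-2.209, -2.229, -0.014]
wrist_force: [1.2, 1.4, -0.5]
width: 0.998
grip_force: 0.0
```

Run:
```python
from h import *
s=bot.read_state();print(s['time'],s['q'].round(3),s['tool_pos'],s['wrist_force'])
print(to((.40,-.27,.4),np.radians(0)))
```

```text
3.0 [-0.403 -0.156  1.12   0.011  2.178 -0.405] [ 0.36611336 -0.12533244  0.73116387] [ 1.23258205  1.40962022 -0.49489462]
(array([-0.2463,  0.0522,  0.5501]), array([ 0.0012, -0.0027,  0.0028]))
```

Emit:
play_rows --commands '[[[-0.25,0.05,0,0,0,0,-1],[-0.25,0.05,0,0,0,0,-1],[-0.25,0.05,0.55,0,0,0,-1],[-0.25,0.05,0.55,0,0,0,-1],[-0.25,0.05,0.55,0,0,0,-1],[-0.25,0.05,0.55,0,0,0,-1],[-0.25,0.05,0.55,0,0,0,-1],[-0.25,0.05,0.55,0,0,0,-1]]]'

```text
time: 3.8
tool_pos: [0.3973, -0.2651, 0.4314]
tcp_rot: [-2.208, -2.229, -0.013]
wrist_force: [0.1, -0.1, -0.0]
width: 0.997
grip_force: 0.0
```

Emit:
play_rows --commands '[[[0,0,0.08,0,0,0,-1],[0,0,0.08,0,0,0,-1],[0,0,0.08,0,0,0,-1],[0,0,0.08,0,0,0,-1]]]'

```text
time: 4.2
tool_pos: [0.3995, -0.2658, 0.3903]
tcp_rot: [2.209, 2.23, 0.014]
wrist_force: [0.0, 0.3, 0.0]
width: 1.002
grip_force: 0.0
```

Run:
```python
from h import *
im,c=cam('wrist'); cv2.imwrite('pics/w1.png',im)
np.savez('w1',**c)
s=bot.read_state();print(s['time'],s['tool_pos'],-c['R'].T@c['t'],c['R'][2])
```

```text
4.25 [ 0.39979922 -0.26595207  0.39082962] [ 0.3983738  -0.18108478  0.53467681] [ 0.01210449 -0.32304798 -0.94630517]
```

View pics/w1.png

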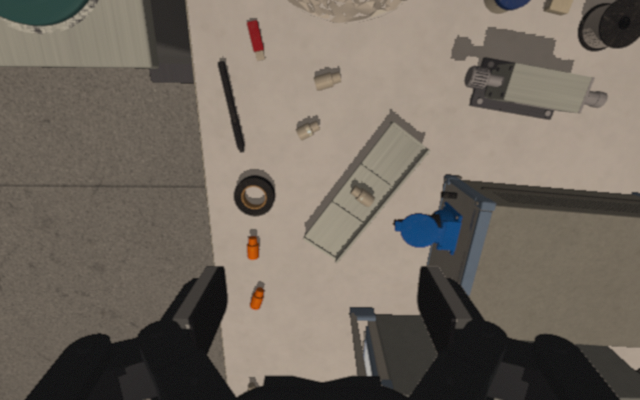

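The wrist view shows barrel A at (327,78), barrel B at (308,129), the ledge from (393,110) to (335,257) with its adaptor at (363,195), and the knob at (486,77) with the block running right to (592,95). Next I'll measure outlines and view an enlarged crop.

Run:
```python
from h import *
im=cv2.imread('pics/w1.png'); 
A=cv2.resize(im[55:205,285:435],None,fx=3.6,fy=3.6,interpolation=cv2.INTER_CUBIC)
B=cv2.resize(im[50:130,455:615],None,fx=3.3,fy=3.3,interpolation=cv2.INTER_CUBIC)
cv2.imwrite('pics/c2.png',A)
hsv=cv2.cvtColor(im,cv2.COLOR_BGR2HSV)
print(hsv[78,320:336:3].tolist(),hsv[60,330].tolist(),hsv[100,340].tolist(),hsv[140,400].tolist(),hsv[129,302:318:3].tolist())
```

```text
[[16, 65, 122], [17, 64, 131], [16, 64, 140], [17, 62, 148], [17, 64, 139], [17, 65, 156]] [14, 44, 167] [15, 42, 168] [21, 41, 143] [[17, 65, 125], [17, 62, 151], [21, 51, 171], [16, 63, 125], [17, 66, 158], [15, 65, 146]]
```

View pics/c2.png

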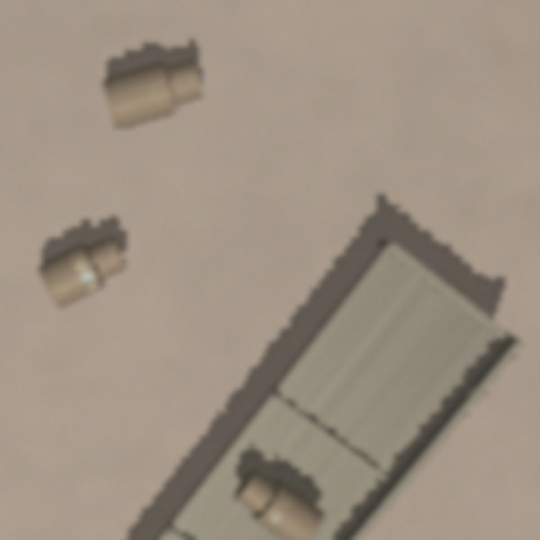

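Run:
```python
from h import *
im=cv2.imread('pics/w1.png'); c=dict(np.load('w1.npz'))
hsv=cv2.cvtColor(im,cv2.COLOR_BGR2HSV)
m=((hsv[...,1]>=54)&(hsv[...,2]>105)&(hsv[...,0]>=13)&(hsv[...,0]<=22)).astype(np.uint8)
for nm,(x0,x1,y0,y1),z in [('A',(305,350,60,100),.0105),('B',(290,330,112,145),.0105),('mid',(345,382,178,212),.0355)]:
    k=np.zeros_like(m);k[y0:y1,x0:x1]=m[y0:y1,x0:x1]
    k=cv2.morphologyEx(k,cv2.MORPH_CLOSE,np.ones((5,5)))
    n,l,st,ce=cv2.connectedComponentsWithStats(k); i=1+np.argmax(st[1:,4])
    ys,xs=np.where(l==i); P=np.array([onz(c,u,v,z)[:2] for u,v in zip(xs,ys)],np.float32)
    (cx,cy),(w,h),an=cv2.minAreaRect(P)
    d=P-P.mean(0); e=np.linalg.eigh(d.T@d)[1][:,1]
    print(nm,len(xs),P.mean(0),(cx,cy),(w,h),an,'pca',np.degrees(np.arctan2(e[1],e[0])))
m=((hsv[...,0]>=18)&(hsv[...,1]<56)&(hsv[...,2]>110)).astype(np.uint8);k=np.zeros_like(m);k[105:262,295:435]=m[105:262,295:435]
k=cv2.morphologyEx(k,cv2.MORPH_CLOSE,np.ones((7,7)))
n,l,st,ce=cv2.connectedComponentsWithStats(k); i=1+np.argmax(st[1:,4])
ct=max(cv2.findContours((l==i).astype(np.uint8),0,2)[0],key=cv2.contourArea)
h=cv2.approxPolyDP(ct,6,True)[:,0]; print(h.tolist()); 
for p in h: print(p,onz(c,*p,.025).round(4))
print('rib1',onz(c,285+277/3.6,55+392/3.6,.028),onz(c,285+383/3.6,55+468/3.6,.028))
for n,u,v,z in [('knob',486,77,.075),('tail',596,99,.07),('lamp edge',345,20,0)]: print(n,onz(c,u,v,z))
```

```text
A 296 [ 0.41025817 -0.17614049] (0.4116756021976471, -0.17627616226673126) (0.038386017084121704, 0.017612535506486893) 13.789020538330078 pca -163.77585
B 230 [ 0.38135725 -0.24843848] (0.3828073740005493, -0.24839529395103455) (0.03494616970419884, 0.018078383058309555) 21.860010147094727 pca -154.50024
mid 218 [ 0.46820816 -0.34793213] (0.4673319458961487, -0.3474425673484802) (0.016877740621566772, 0.037688225507736206) 53.1687126159668 pca 143.8005
[[394, 122], [303, 237], [336, 261], [429, 152]]
[394 122] [ 0.511  -0.2328  0.025 ]
[303 237] [ 0.374  -0.4217  0.025 ]
[336 261] [ 0.43   -0.4665  0.025 ]
[429 152] [ 0.5683 -0.2774  0.025 ]
rib1 [ 0.46586825 -0.29609621  0.028     ] [ 0.51388824 -0.32960726  0.028     ]
knob [ 0.61442396 -0.16980012  0.075     ]
tail [ 0.768984   -0.19576767  0.07      ]
lamp edge [ 0.43535889 -0.09388121  0.        ]
```

Run:
```python
from h import *
print(to((.4105,-.1745,.12),np.radians(-75)))
```

```text
(array([0.1506, 0.0151, 0.4521]), array([ 0.0018, -0.0029,  0.4198]))
```

Emit:
play_rows --commands '[[[0.15,0.015,0.45,0.002,-0.003,0.42,-0.3],[0.15,0.015,0.45,0.002,-0.003,0.42,-0.3],[0.15,0.015,0.45,0.002,-0.003,0.42,-0.3],[0.15,0.015,0.45,0.002,-0.003,0.42,-0.3],[0.15,0.015,0.45,0.002,-0.003,0.42,-0.3],[0.15,0.015,0.45,0.002,-0.003,0.42,-0.3],[0.15,0.015,0.45,0.002,-0.003,0.42,-0.3],[0.15,0.015,0.45,0.002,-0.003,0.42,-0.3]]]'

```text
time: 5.05
tool_pos: [0.4094, -0.1729, 0.1184]
tcp_rot: [-3.083, -0.585, 0.004]
wrist_force: [0.2, -0.2, 1.1]
width: 0.65
grip_force: 0.0
```

Emit:
play_rows --commands '[[[0,0,0,0,0,0.044,-0.3],[0,0,0,0,0,0.044,-0.3],[0,0,0,0,0,0.044,-0.3],[0,0,0,0,0,0.044,-0.3]]]'

```text
time: 5.45
tool_pos: [0.408, -0.1728, 0.1178]
tcp_rot: [-3.114, -0.383, 0.005]
wrist_force: [-0.6, 0.5, 0.3]
width: 0.652
grip_force: 0.0
```

```bash
cat >> h.py <<'E'
def barrel(im,c,z,guess,r=.035):
    hsv=cv2.cvtColor(im,cv2.COLOR_BGR2HSV)
    m=((hsv[...,1]>=54)&(hsv[...,2]>85)&(hsv[...,0]>=12)&(hsv[...,0]<=23)).astype(np.uint8)
    u,v=proj(c,(*guess,z)); s=c['f']/np.linalg.norm(c['R']@np.array([*guess,z])+c['t'])
    k=cv2.circle(np.zeros_like(m),(int(u),int(v)),int(s*r),1,-1)*m
    k=cv2.morphologyEx(k,cv2.MORPH_CLOSE,np.ones((7,7)))
    n,l,st,ce=cv2.connectedComponentsWithStats(k); i=1+np.argmax(st[1:,4])
    ys,xs=np.where(l==i); P=np.array([onz(c,a,b,z)[:2] for a,b in zip(xs,ys)],np.float32)
    d=P-P.mean(0); e=np.linalg.eigh(d.T@d)[1][:,1]
    return (u,v),len(xs),P.mean(0),cv2.minAreaRect(P),np.degrees(np.arctan2(e[1],e[0]))
def yaw():
    y=Ro.from_rotvec(bot.read_state()['tcp_rot']).as_matrix()
    return np.degrees(np.arctan2(y[1,1],y[0,1])),y[:,2]
E
python3 - <<'E'
from h import *
im,c=cam('wrist'); cv2.imwrite('pics/w2.png',im)
s=bot.read_state();print(s['time'],s['q'].round(2),s['tool_pos'],s['width'],yaw(),-c['R'].T@c['t'])
print(barrel(im,c,.0105,(.411,-.176)))
print(to((.4105,-.1745,.029),np.radians(-75)))
E
```

```text
5.5 [-0.46 -0.07  2.19  0.    1.03  0.87] [ 0.40753824 -0.1726019   0.11731486] 0.6505231968477578 (np.float64(-76.02698294437566), array([-0.00477449,  0.00428004, -0.99997944])) [ 0.49112053 -0.15182617  0.26152117]
((np.float64(328.20430635622404), np.float64(194.8954975513878)), 989, array([ 0.40792572, -0.1765934 ], dtype=float32), ((0.4086894392967224, -0.17636556923389435), (0.04161784052848816, 0.017475107684731483), 14.969353675842285), np.float32(-164.49933))
(array([0.0046, 0.005 , 0.1472]), array([-0.0017,  0.0011, -0.0057]))
```

View pics/w2.png

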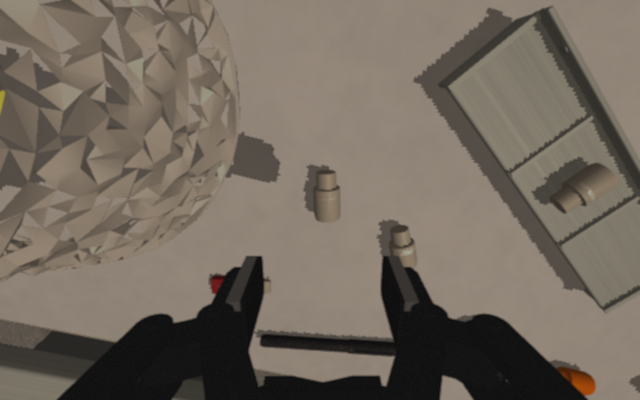

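The wrist view shows barrel A at (327,195), in line between the open jaws, with lamp clearance on the left. Descend and grip.

Emit:
play_rows --commands '[[[0.002,0.006,0.06,-0.002,0.001,0,-0.3],[0.002,0.006,0.11,-0.002,0.001,0,-0.3],[0.002,0.006,0.147,-0.002,0.001,0,-0.3],[0.002,0.006,0.147,-0.002,0.001,0,-0.3],[0.002,0.006,0.147,-0.002,0.001,0,1],[0.002,0.006,0.147,-0.002,0.001,0,1],[0.002,0.006,0.147,-0.002,0.001,0,1],[0.002,0.006,0.147,-0.002,0.001,0,1]]]' --force 40

```text
time: 6.3
tool_pos: [0.409, -0.1753, 0.0292]
tcp_rot: [3.117, 0.38, -0.0]
wrist_force: [-0.3, 0.1, -0.4]
width: 0.002
grip_force: 0.0
```

Emit:
play_rows --commands '[[[0,0,0,0,0,0,1],[0,0,0,0,0,0,1],[0,0,-0.1,0,0,0,1],[0,0,-0.18,0,0,0,1],[0,0,-0.2,0,0,0,1],[0,0,-0.2,0,0,0,1]]]'

```text
time: 6.9
tool_pos: [0.4112, -0.1763, 0.1524]
tcp_rot: [3.114, 0.379, 0.008]
wrist_force: [0.0, -0.3, -1.2]
width: -0.002
grip_force: 0.0
```

Run:
```python
from h import *
s=bot.read_state();print(s['time'],s['q'].round(2),s['tool_pos'],s['width'],yaw())
print(to((.514,-.287,.16),np.radians(-126)))
```

```text
6.9 [-0.46 -0.12  2.16 -0.    1.09  0.87] [ 0.41123017 -0.17628555  0.15239409] -0.0017524276706206052 (np.float64(-76.1209359694011), array([ 0.00581207, -0.00408287, -0.99997477]))
(array([ 0.1221,  0.2203, -0.0109]), array([ 0.001 , -0.0021,  0.2771]))
```

Run:
```python
from h import *
im,c=cam('wrist'); cv2.imwrite('pics/w3.png',im)
print(barrel(im,c,.0105,(.410,-.176)))
print(barrel(im,c,.0105,(.3815,-.247)))
```

```text
((np.float64(321.08467463013085), np.float64(187.20587736246398)), 800, array([ 0.40812442, -0.1764258 ], dtype=float32), ((0.4088324308395386, -0.17621807754039764), (0.04087097570300102, 0.01811845228075981), 13.801172256469727), np.float32(-164.57138))
((np.float64(387.70940617385736), np.float64(233.04427943470375)), 607, array([ 0.37873438, -0.24968761], dtype=float32), ((0.37968137860298157, -0.24930985271930695), (0.03763558343052864, 0.018168235197663307), 24.955167770385742), np.float32(-154.6592))
```

View pics/w3.png

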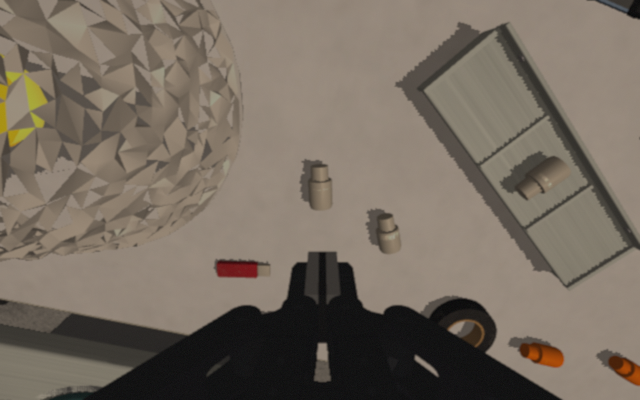

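Run:
```python
from h import *
im,c=cam('wrist'); s=bot.read_state(); R=Ro.from_rotvec(s['tcp_rot']).as_matrix(); p=s['tool_pos']
for d in (-.025,0,.006,.025,.035): print(d,proj(c,p+R[:,2]*d))
print(proj(c,p+R[:,2]*.025-R[:,0]*.011),proj(c,p+R[:,2]*.025+R[:,0]*.011),R.T@(-c['R'].T@c['t']-p))
a,cs=cam('scene'); cv2.imwrite('pics/s3.png',cv2.resize(a[120:240,200:340],None,fx=4,fy=4)); print(proj(cs,p),proj(cs,p+R[:,2]*.025), proj(cs,(p[0],p[1],0)))
```

```text
-0.025 [321.55122606 299.25799028]
0 [321.42089074 268.67646281]
0.006 [321.39495415 262.59077285]
0.025 [321.32306472 245.72283051]
0.035 [321.29044184 238.06828604]
[321.33001043 262.97514646] [321.31585406 227.81241632] [ 0.086063   -0.00029954 -0.14610411]
[265.34657118 177.75165975] [265.82404203 186.16390885] [268.02219867 224.12189023]
```

View pics/s3.png

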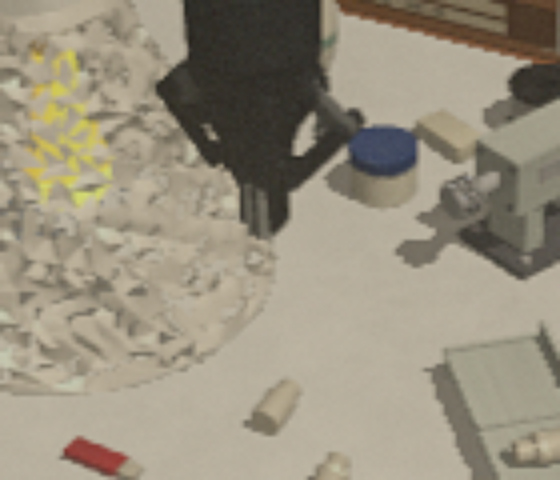

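Scene crop: the shut fingertips appear at scene px (265.5,179), only about 3 mm ahead of the reported TCP and not 25 mm. So the jaws closed above the barrel, which is unmoved. I'll go about 21 mm lower and watch the force.

Emit:
play_rows --commands '[[[0.003,-0.002,0,0.001,-0.002,0.005,-0.3],[0.003,-0.002,0.08,0.001,-0.002,0.005,-0.3],[0.003,-0.002,0.16,0.001,-0.002,0.005,-0.3],[0.003,-0.002,0.2,0.001,-0.002,0.005,-0.3],[0.003,-0.002,0.22,0.001,-0.002,0.005,-0.3],[0.003,-0.002,0.22,0.001,-0.002,0.005,-0.3]]]'

```text
time: 7.65
tool_pos: [0.407, -0.172, 0.0133]
tcp_rot: [-3.116, -0.354, 0.022]
wrist_force: [-0.4, 0.3, 0.6]
width: 0.651
grip_force: 0.0
```

Run:
```python
from h import *
s=bot.read_state();print(s['time'],s['tool_pos'],s['width'],s['wrist_force'],yaw())
print(to((.409,-.1758,.008),np.radians(-75)))
```

```text
7.65 [ 0.40701291 -0.17197441  0.01331772] 0.650753804339771 [-0.44415589  0.3149909   0.565724  ] (np.float64(-77.04274977995989), array([-0.01462581,  0.00422693, -0.9998841 ]))
(array([0.0019, 0.007 , 0.0088]), array([-0.0024,  0.0042, -0.0113]))
```

Emit:
play_rows --commands '[[[0.002,0.007,0.005,-0.002,0.004,-0.011,-0.3],[0.002,0.007,0.009,-0.002,0.004,-0.011,-0.3],[0.002,0.007,0.009,-0.002,0.004,-0.011,-0.3],[0.002,0.007,0.009,-0.002,0.004,-0.011,0.4],[0.002,0.007,0.009,-0.002,0.004,-0.011,0.9],[0.002,0.007,0.009,-0.002,0.004,-0.011,1],[0.002,0.007,0.009,-0.002,0.004,-0.011,1],[0.002,0.007,0.009,-0.002,0.004,-0.011,1]]]' --force 40

```text
time: 8.45
tool_pos: [0.4121, -0.1773, 0.0112]
tcp_rot: [3.112, 0.408, 0.009]
wrist_force: [-1.2, 0.5, 5.4]
width: 0.229
grip_force: 39.8
```

Emit:
play_rows --commands '[[[0,0,-0.05,0,0,0,1],[0,0,-0.12,0,0,0,1],[0,0,-0.2,0,0,0,1],[0,0,-0.2,0,0,0,1],[0,0,-0.2,0,0,0,1]]]'

```text
time: 8.95
tool_pos: [0.4118, -0.1773, 0.1318]
tcp_rot: [3.111, 0.408, 0.011]
wrist_force: [0.5, -0.4, -0.1]
width: 0.231
grip_force: 39.4
```

Run:
```python
from h import *
s=bot.read_state();print(s['time'],s['tool_pos'],s['width'],s['grip_force'],yaw())
print(to((.516,-.288,.13),np.radians(-126)))
```

```text
8.95 [ 0.41177299 -0.17729115  0.13179258] 0.23149158719099502 39.41274583339691 (np.float64(-75.05015843039821), array([ 0.00770318, -0.00307932, -0.99996559]))
(array([0.1202, 0.2231, 0.0049]), array([ 0.0005, -0.0027,  0.2831]))
```

The instrument box stands behind the ledge, so I'll use the opposite yaw (54°) to keep the camera mount over open bench.

Emit:
play_rows --commands '[[[0.12,0.223,0.0,0,0,-0.36,1],[0.12,0.223,0.0,0,0,-0.36,1],[0.12,0.223,0.0,0,0,-0.36,1],[0.12,0.223,0.0,0,0,-0.36,1],[0.12,0.223,0.0,0,0,-0.36,1],[0.12,0.223,0.0,0,0,-0.36,1],[0.12,0.223,0.0,0,0,-0.36,1],[0.12,0.223,0.0,0,0,-0.36,1]]]'

```text
time: 9.75
tool_pos: [0.513, -0.2864, 0.1276]
tcp_rot: [-2.405, -2.019, -0.001]
wrist_force: [-0.1, -1.3, -0.1]
width: 0.227
grip_force: 39.5
```

Emit:
play_rows --commands '[[[0,0,0,0,0,-0.357,1],[0,0,0,0,0,-0.357,1],[0,0,0,0,0,-0.357,1],[0,0,0,0,0,-0.357,1],[0,0,0,0,0,-0.357,1],[0,0,0,0,0,-0.357,1],[0,0,0,0,0,-0.357,1],[0,0,0,0,0,-0.357,1]]]'

```text
time: 10.55
tool_pos: [0.5131, -0.2864, 0.1278]
tcp_rot: [-0.963, -2.99, -0.002]
wrist_force: [0.3, 0.3, -0.2]
width: 0.236
grip_force: 39.5
```

Run:
```python
from h import *
im,c=cam('wrist'); cv2.imwrite('pics/w4.png',im); np.savez('w4',**c)
s=bot.read_state();print(s['time'],s['tool_pos'],s['width'],s['grip_force'],yaw())
print(to((.516,-.288,.045),np.radians(54)))
for n,p in [('bl',(.514,-.287,.025)),('bm',(.470,-.348,.025)),('br',(.426,-.409,.025)),('A',(.3815,-.247,.01))]: print(n,proj(c,p))
print(barrel(im,c,.0355,(.47,-.348)))
```

```text
10.6 [ 0.51309411 -0.28637308  0.12790589] 0.23297159186012031 39.50976490974426 (np.float64(54.34411276199581), array([ 7.66511388e-05,  1.26185139e-03, -9.99999201e-01]))
(array([-0.0056,  0.0005,  0.1382]), array([ 0.0003, -0.0002,  0.0019]))
bl [320.03411641 199.07067925]
bm [223.19739719 198.95028761]
br [126.28929974 198.82980722]
A [254.92921057  13.09773472]
((np.float64(219.30689866171622), np.float64(203.52969806201384)), 1047, array([ 0.46781775, -0.34769538], dtype=float32), ((0.46686995029449463, -0.3470761775970459), (0.0180289838463068, 0.03939469903707504), 54.55855941772461), np.float32(143.67384))
```

View pics/w4.png

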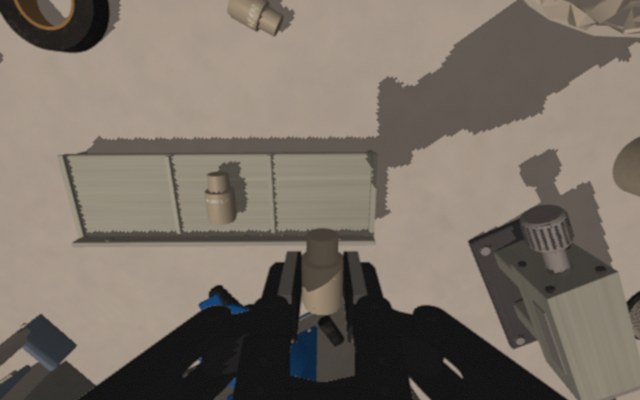

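The wrist view shows barrel A held between the pads. Bay left spans columns 272 to 376, centred near (323,198), against a projected (320,199). The knob is at (548,228). Lower straight down.

Emit:
play_rows --commands '[[[0,0,0.07,0,0,0,1],[0,0,0.12,0,0,0,1],[0,0,0.14,0,0,0,1],[0,0,0.15,0,0,0,1],[0,0,0.15,0,0,0,1],[0,0,0.15,0,0,0,1]]]'

```text
time: 11.2
tool_pos: [0.5163, -0.2882, 0.0423]
tcp_rot: [0.969, 2.981, -0.001]
wrist_force: [-0.2, -0.1, -0.1]
width: 0.232
grip_force: 39.5
```

Emit:
play_rows --commands '[[[0,0,0,0,0,0,0.2],[0,0,0,0,0,0,0],[0,0,0,0,0,0,0],[0,0,-0.07,0,0,0,0],[0,0,-0.15,0,0,0,0],[0,0,-0.15,0,0,0,0],[0,0,-0.15,0,0,0,0]]]'

```text
time: 11.9
tool_pos: [0.5165, -0.2885, 0.1339]
tcp_rot: [0.967, 2.978, -0.002]
wrist_force: [-1.0, 0.5, -0.5]
width: 0.501
grip_force: 0.0
```

Run:
```python
from h import *
im,c=cam('wrist'); cv2.imwrite('pics/w5.png',im); np.savez('w5',**c)
s=bot.read_state();print(s['time'],s['tool_pos'],s['width'],s['q'].round(2),yaw())
print(barrel(im,c,.0355,(.514,-.287)));print(barrel(im,c,.0355,(.47,-.348)))
print('B',to((.380,-.2485,.06),np.radians(115)))
```

```text
11.95 [ 0.51510458 -0.28761168  0.13181224] 0.5026539768774001 [-0.55  0.18  1.89  0.    1.06 -1.5 ] (np.float64(54.01601371167999), array([ 0.00582208, -0.00226211, -0.99998049]))
((np.float64(319.4764529815686), np.float64(194.71270331828998)), 1136, array([ 0.5216264 , -0.29117048], dtype=float32), ((0.5209030508995056, -0.2905805706977844), (0.018808744847774506, 0.04173720255494118), 53.981910705566406), np.float32(144.98997))
((np.float64(220.41779083826788), np.float64(195.0459659784934)), 1035, array([ 0.4676542 , -0.34743538], dtype=float32), ((0.4666348397731781, -0.34722307324409485), (0.01880853995680809, 0.039436791092157364), 57.84649658203125), np.float32(144.18683))
B (array([ 0.2212, -0.0797,  0.1182]), array([-0.0006,  0.002 , -0.3388]))
```

A landed about 8 mm too far back in its bay, within tolerance but not neat, so I'll regrip and nudge it forward.

Emit:
play_rows --commands '[[[0,0,0.07,0,0,0,0],[0,0,0.13,0,0,0,0],[0,0,0.155,0,0,0,0],[0,0,0.155,0,0,0,0],[0,0,0.155,0,0,0,0.6],[0,0,0.155,0,0,0,1],[0,0,0.155,0,0,0,1],[0,0,0.155,0,0,0,1]]]'

```text
time: 12.75
tool_pos: [0.5163, -0.2882, 0.0396]
tcp_rot: [0.968, 2.981, -0.001]
wrist_force: [-0.4, 0.4, -0.8]
width: 0.228
grip_force: 40.7
```

Run:
```python
from h import *
s=bot.read_state();print(s['time'],s['tool_pos'],s['width'],s['grip_force'],s['wrist_force'],yaw())
```

```text
12.75 [ 0.51631209 -0.28824106  0.03959592] 0.2279409186256372 40.664048194885254 [-0.39472319  0.36028381 -0.81890839] (np.float64(54.01740084633533), array([ 0.00681963, -0.00288779, -0.99997258]))
```

Emit:
play_rows --commands '[[[0,0,-0.004,0,0,0,1],[0.007,0,-0.004,0,0,0,1],[0.014,0,-0.004,0,0,0,1],[0.014,0,0,0,0,0,1],[0.014,0,0.002,0,0,0,1],[0.014,0,0.002,0,0,0,1],[0.014,0,0.002,0,0,0,0],[0.014,0,0.002,0,0,0,0]]]'

```text
time: 13.55
tool_pos: [0.5086, -0.2827, 0.0371]
tcp_rot: [0.969, 2.983, -0.0]
wrist_force: [0.6, 0.0, -0.2]
width: 0.505
grip_force: 0.0
```

Emit:
play_rows --commands '[[[0,0,0,0,0,0,0],[0,0,-0.07,0,0,0,0],[0,0,-0.15,0,0,0,0],[0,0,-0.15,0,0,0,0],[0,0,-0.15,0,0,0,0]]]'

```text
time: 14.05
tool_pos: [0.5094, -0.2834, 0.1286]
tcp_rot: [0.968, 2.98, -0.001]
wrist_force: [0.1, -0.3, 0.3]
width: 0.505
grip_force: 0.0
```

Run:
```python
from h import *
im,c=cam('wrist'); cv2.imwrite('pics/w6.png',im); np.savez('w6',**c)
s=bot.read_state();print(s['time'],s['tool_pos'],s['width'],s['q'].round(2),yaw())
print(barrel(im,c,.0355,(.514,-.287)));print(barrel(im,c,.0355,(.47,-.348)))
print('B',to((.380,-.2485,.13),np.radians(115)))
```

```text
14.1 [ 0.50802543 -0.28249938  0.1266856 ] 0.5024020436530215 [-0.55  0.17  1.92  0.    1.05 -1.49] (np.float64(54.016468477670834), array([ 0.00468943, -0.00157359, -0.99998777]))
((np.float64(319.5274302407429), np.float64(208.1526472896577)), 1158, array([ 0.5130685, -0.2850302], dtype=float32), ((0.5126214027404785, -0.28477486968040466), (0.019113460555672646, 0.041216928511857986), 55.91497802734375), np.float32(145.142))
((np.float64(219.69763795174254), np.float64(208.48623005966883)), 1024, array([ 0.467848, -0.347707], dtype=float32), ((0.46700796484947205, -0.3474062979221344), (0.018448349088430405, 0.03958500176668167), 57.0127067565918), np.float32(144.08623))
B (array([ 0.2059, -0.0795, -0.0066]), array([-0.0004,  0.0016, -0.3388]))
```

Emit:
play_rows --commands '[[[0.206,-0.08,0,0,0,0.33,-0.3],[0.206,-0.08,0,0,0,0.33,-0.3],[0.206,-0.08,0,0,0,0.33,-0.3],[0.206,-0.08,0,0,0,0.33,-0.3],[0.206,-0.08,0,0,0,0.33,-0.3],[0.206,-0.08,0,0,0,0.33,-0.3],[0.206,-0.08,0,0,0,0.33,-0.3],[0.206,-0.08,0,0,0,0.33,-0.3]]]'

```text
time: 14.9
tool_pos: [0.3785, -0.2478, 0.1241]
tcp_rot: [2.324, 2.114, 0.002]
wrist_force: [-0.1, 0.3, -0.4]
width: 0.649
grip_force: 0.0
```

Emit:
play_rows --commands '[[[0,0,0,0,0,0.331,-0.3],[0,0,0,0,0,0.331,-0.3],[0,0,0,0,0,0.331,-0.3],[0,0,0,0,0,0.331,-0.3],[0,0,0,0,0,0.331,-0.3],[0,0,0,0,0,0.331,-0.3],[0,0,0,0,0,0.331,-0.3],[0,0,0,0,0,0.331,-0.3]]]'

```text
time: 15.7
tool_pos: [0.3791, -0.2482, 0.1249]
tcp_rot: [3.065, 0.685, 0.004]
wrist_force: [-0.1, 0.4, -0.2]
width: 0.65
grip_force: 0.0
```

Run:
```python
from h import *
im,c=cam('wrist')
s=bot.read_state();print(s['time'],s['tool_pos'],s['width'],s['q'].round(2),yaw())
print(barrel(im,c,.0105,(.3805,-.2487)))
print('B',to((.3805,-.2487,.01),np.radians(-65)))
```

```text
15.75 [ 0.37916637 -0.24822623  0.12502974] 0.651010374587472 [-0.64 -0.07  2.17  0.    1.04  0.49] (np.float64(-64.66189917460771), array([ 2.72897912e-03, -1.10277467e-04, -9.99996270e-01]))
((np.float64(323.59419360274376), np.float64(194.15499626206517)), 887, array([ 0.37966257, -0.24830325], dtype=float32), ((0.38000383973121643, -0.24735553562641144), (0.03654114156961441, 0.01968352496623993), 25.863304138183594), np.float32(-154.47466))
B (array([0.0012, 0.0014, 0.1917]), array([ 0.0004, -0.0008,  0.0019]))
```

Well aligned; descend and grip.

Emit:
play_rows --commands '[[[0,0,0.08,0,0,0.002,-0.3],[0,0,0.15,0,0,0.002,-0.3],[0,0,0.18,0,0,0.002,-0.3],[0,0,0.19,0,0,0.002,-0.3],[0,0,0.192,0,0,0.002,-0.3],[0,0,0.192,0,0,0.002,0.5],[0,0,0.192,0,0,0.002,1],[0,0,0.192,0,0,0.002,1]]]'

```text
time: 16.55
tool_pos: [0.3819, -0.25, 0.0127]
tcp_rot: [3.064, 0.671, 0.01]
wrist_force: [0.4, 0.0, 3.8]
width: 0.231
grip_force: 40.0
```

Emit:
play_rows --commands '[[[0,0,0,0,0,0,1],[0,0,0,0,0,0,1]]]'

```text
time: 16.75
tool_pos: [0.3819, -0.25, 0.0127]
tcp_rot: [3.064, 0.671, 0.01]
wrist_force: [-0.1, -0.3, 6.9]
width: 0.232
grip_force: 40.3
```

Emit:
play_rows --commands '[[[0,0,-0.05,0,0,0,1],[0,0,-0.12,0,0,0,1],[0,0,-0.2,0,0,0,1],[0,0,-0.2,0,0,0,1],[0,0,-0.2,0,0,0,1]]]'

```text
time: 17.25
tool_pos: [0.381, -0.2496, 0.1329]
tcp_rot: [3.063, 0.67, 0.011]
wrist_force: [0.3, -0.1, -0.9]
width: 0.229
grip_force: 39.6
```

Run:
```python
from h import *
s=bot.read_state();print(s['time'],s['tool_pos'],s['width'],yaw())
print(to((.426,-.409,.13),np.radians(54)))
```

```text
17.25 [ 0.38100395 -0.24960373  0.13293791] 0.22896119254181793 (np.float64(-65.31340143779322), array([ 0.00825064, -0.00422544, -0.99995704]))
(array([-0.0429,  0.2727,  0.0066]), array([ 0.0033,  0.0013, -0.6628]))
```

Emit:
play_rows --commands '[[[-0.043,0.273,0,0,0,-0.33,1],[-0.043,0.273,0,0,0,-0.33,1],[-0.043,0.273,0,0,0,-0.33,1],[-0.043,0.273,0,0,0,-0.33,1],[-0.043,0.273,0,0,0,-0.33,1],[-0.043,0.273,0,0,0,-0.33,1],[-0.043,0.273,0,0,0,-0.33,1],[-0.043,0.273,0,0,0,-0.33,1]]]'

```text
time: 18.05
tool_pos: [0.4235, -0.4072, 0.1288]
tcp_rot: [-2.333, -2.104, -0.004]
wrist_force: [-0.9, -0.6, -0.5]
width: 0.23
grip_force: 39.6
```

Emit:
play_rows --commands '[[[0,0,0,0,0,-0.333,1],[0,0,0,0,0,-0.333,1],[0,0,0,0,0,-0.333,1],[0,0,0,0,0,-0.333,1],[0,0,0,0,0,-0.333,1],[0,0,0,0,0,-0.333,1],[0,0,0,0,0,-0.333,1],[0,0,0,0,0,-0.333,1]]]'

```text
time: 18.85
tool_pos: [0.4241, -0.4075, 0.1299]
tcp_rot: [0.973, 2.984, 0.002]
wrist_force: [0.1, 0.4, -0.8]
width: 0.226
grip_force: 39.6
```

Run:
```python
from h import *
s=bot.read_state();print(s['time'],s['tool_pos'],s['width'],yaw(),s['q'].round(2))
print(to((.425,-.4085,.0385),np.radians(54)))
```

```text
18.85 [ 0.42409256 -0.40749816  0.12993458] 0.22571794172893667 (np.float64(53.87317733055181), array([ 2.86860263e-03,  3.76204913e-04, -9.99995815e-01])) [-0.81  0.18  1.9   0.    1.06 -1.75]
(array([-0.0019, -0.0008,  0.1524]), array([ 0.0006,  0.0007, -0.0007]))
```

Emit:
play_rows --commands '[[[0.004,0,0.07,0,0,0,1],[0.004,0,0.12,0,0,0,1],[0.004,0,0.145,0,0,0,1],[0.004,0,0.154,0,0,0,1],[0.004,0,0.154,0,0,0,1],[0.004,0,0.154,0,0,0,1]]]'

```text
time: 19.45
tool_pos: [0.424, -0.4078, 0.0398]
tcp_rot: [0.971, 2.981, -0.001]
wrist_force: [0.9, 0.5, 0.2]
width: 0.232
grip_force: 39.6
```

Emit:
play_rows --commands '[[[0,0,0,0,0,0,0.3],[0,0,0,0,0,0,0],[0,0,0,0,0,0,0],[0,0,-0.07,0,0,0,0],[0,0,-0.15,0,0,0,0],[0,0,-0.2,0,0,0,0],[0,0,-0.2,0,0,0,0]]]'

```text
time: 20.15
tool_pos: [0.4259, -0.4102, 0.1659]
tcp_rot: [0.966, 2.973, -0.009]
wrist_force: [0.2, 0.5, 0.6]
width: 0.504
grip_force: 0.0
```

Run:
```python
from h import *
im,c=cam('wrist'); cv2.imwrite('pics/w7.png',im); np.savez('w7',**c)
s=bot.read_state();print(s['time'],s['tool_pos'],s['width'],yaw())
for g in ((.426,-.409),(.47,-.348),(.5126,-.285)): print(barrel(im,c,.0355,g))
```

```text
20.2 [ 0.42452673 -0.40877331  0.16285077] 0.5012203810538888 (np.float64(54.00157854726252), array([ 0.00961253, -0.00674595, -0.99993104]))
((np.float64(321.60179847932284), np.float64(184.0975696995905)), 800, array([ 0.42684674, -0.40935764], dtype=float32), ((0.42610111832618713, -0.4086344540119171), (0.019016817212104797, 0.03649919107556343), 54.02934265136719), np.float32(144.03839))
((np.float64(410.0620821642702), np.float64(183.84579074350654)), 946, array([ 0.46863106, -0.34529394], dtype=float32), ((0.46807190775871277, -0.3448506295681), (0.020816156640648842, 0.038162317126989365), 54.8974609375), np.float32(146.9238))
((np.float64(500.0440672898126), np.float64(180.99205282631104)), 1112, array([ 0.51336926, -0.28331116], dtype=float32), ((0.5125302076339722, -0.2829456627368927), (0.023242609575390816, 0.040543943643569946), 54.02851867675781), np.float32(146.27225))
```

View pics/w7.png

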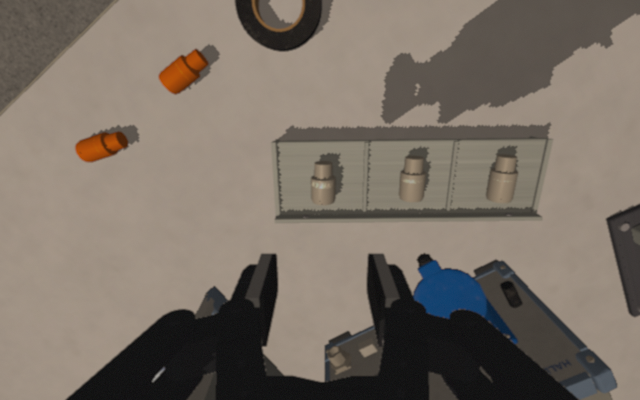

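The wrist view shows all three adaptors in a neat row at (322,184), (412,180) and (503,180), each mid-bay and pointing front to back, with the tape and orange parts untouched. Now the knob: I'll go above it with the camera on the robot's side.

Run:
```python
from h import *
print(to((.61,-.17,.18),np.radians(80.5)))
c=dict(np.load('w4.npz')); print('w4 knob',onz(c,548,228,.078))
for n,u,v,z in [('blk front L',497,249,.092),('blk front R',618,268,.092),('knob l',523,222,.075),('knob r',573,222,.075)]: print(n,onz(c,u,v,z).round(4))
```

```text
(array([-0.0165,  0.5037, -0.0283]), array([-0.0008,  0.0037, -0.1472]))
w4 knob [ 0.59869309 -0.17091659  0.078     ]
blk front L [ 0.5827 -0.2059  0.092 ]
blk front R [ 0.6376 -0.1517  0.092 ]
knob l [ 0.5879 -0.1811  0.075 ]
knob r [ 0.6064 -0.1553  0.075 ]
```

Emit:
play_rows --commands '[[[-0.016,0.5,-0.03,0,0.004,-0.147,-0.6],[-0.016,0.5,-0.03,0,0.004,-0.147,-0.6],[-0.016,0.5,-0.03,0,0.004,-0.147,-0.6],[-0.016,0.5,-0.03,0,0.004,-0.147,-0.6],[-0.016,0.5,-0.03,0,0.004,-0.147,-0.6],[-0.016,0.5,-0.03,0,0.004,-0.147,-0.6],[-0.016,0.5,-0.03,0,0.004,-0.147,-0.6],[-0.016,0.5,-0.03,0,0.004,-0.147,-0.6]]]'

```text
time: 21.0
tool_pos: [0.6062, -0.1682, 0.1755]
tcp_rot: [-0.255, -3.121, -0.005]
wrist_force: [-0.6, -0.8, -0.9]
width: 0.801
grip_force: 0.0
```

Run:
```python
from h import *
im,c=cam('wrist'); cv2.imwrite('pics/w8.png',im); np.savez('w8',**c)
s=bot.read_state();print(s['time'],s['tool_pos'],s['width'],yaw(),s['q'].round(2))
hsv=cv2.cvtColor(im,cv2.COLOR_BGR2HSV)
print('knob exp',proj(c,(.605,-.17,.07)),'tail',proj(c,(.765,-.195,.07)))
# ascii map of hue/sat/val classes near the knob & block
for y in range(120,330,8):
    print(y,' '.join('%2d/%3d/%3d'%tuple(hsv[y,x]) for x in range(250,400,10)))
```

```text
21.05 [ 0.60562001 -0.16930607  0.17561464] 0.7994153005747191 (np.float64(80.54266099971511), array([-0.01016212,  0.00374417, -0.99994135])) [-0.31  0.22  1.76  0.    1.17 -1.72]
knob exp [317.7130494  195.97482395] tail [319.81409971 360.61237391]
120 14/ 44/170 16/ 45/170 15/ 44/172 15/ 45/171 15/ 43/176 16/ 43/173 16/ 44/172 16/ 44/168 14/ 43/172 15/ 46/173 14/ 44/170 16/ 45/171 15/ 41/173 15/ 44/174 15/ 44/172
128 15/ 46/171 15/ 45/171 16/ 43/171 14/ 43/173 15/ 44/174 16/ 43/172 14/ 44/172 16/ 44/170 15/ 44/173 15/ 44/172 15/ 44/172 14/ 43/173 14/ 44/170 14/ 43/171 13/ 43/173
136 15/ 44/172 16/ 46/172 15/ 44/173 14/ 43/174 14/ 43/173 14/ 44/173 15/ 46/173 16/ 43/171 15/ 46/173 16/ 44/170 15/ 44/172 16/ 43/171 15/ 45/170 15/ 42/170 16/ 44/170
144 15/ 44/172 16/ 44/170 15/ 45/176 14/ 42/176 15/ 44/174 15/ 46/173 14/ 44/172 16/ 43/172 16/ 43/172 14/ 43/172 16/ 45/171 17/ 44/170 14/ 43/171 16/ 43/171 14/ 44/170
152 15/ 44/172 14/ 44/169 15/ 44/173 15/ 45/176 15/ 44/173 16/ 43/171 16/ 43/171 16/ 43/172 15/ 42/170 14/ 44/170 16/ 44/169 17/ 44/170 15/ 44/172 16/ 44/172 16/ 43/174
160 
[... 3015 characters left out ...]
75 16/ 43/174 15/ 44/174
304 15/ 44/174 16/ 43/172 15/ 44/175 14/ 44/174 11/ 27/ 75 21/ 41/143 21/ 40/146 20/ 42/145 21/ 40/146 21/ 42/147 10/ 19/ 40 15/ 41/100 16/ 43/174 15/ 45/176 14/ 42/175
312 14/ 44/174 15/ 45/174 16/ 43/172 15/ 44/173  4/ 25/ 71 20/ 42/144 20/ 43/148 21/ 40/146 19/ 43/148 21/ 42/147  0/ 24/ 42 15/ 40/101 15/ 44/174 16/ 44/175 16/ 45/108
320 14/ 43/171 14/ 43/172 16/ 44/172 16/ 43/171 14/ 44/172 21/ 42/144 20/ 41/148 21/ 42/147 21/ 42/146 21/ 40/147 16/ 43/171 14/ 43/172 15/ 45/174 15/ 44/175 16/ 46/ 94
328 14/ 44/174 15/ 45/171 15/ 44/173 15/ 44/172 15/ 44/174 21/ 41/144 23/ 41/149 21/ 40/147 21/ 42/146 21/ 40/148 15/ 45/171 14/ 43/171 16/ 43/173 14/ 43/138 14/ 46/121
```

```bash
cat > blk.py <<'E'
from h import *
im=cv2.imread('pics/w8.png'); c=dict(np.load('w8.npz'))
hsv=cv2.cvtColor(im,cv2.COLOR_BGR2HSV).astype(int); H,S,V=hsv[...,0],hsv[...,1],hsv[...,2]
L=[];Rr=[]
for y in range(252,330,4):
    xs=np.where((H[y,270:370]>=18)&(V[y,270:370]>=135))[0]+270
    L.append(onz(c,xs.min()-.5,y,.092));Rr.append(onz(c,xs.max()+.5,y,.092))
L=np.array(L);Rr=np.array(Rr); M=(L+Rr)/2
for Q in (L,Rr,M):
    p=np.polyfit(Q[:,0],Q[:,1],1); print('ang',np.degrees(np.arctan(p[0])),'y at .6',np.polyval(p,.6))
print('width',np.linalg.norm(L-Rr,axis=1).round(4)[::5])
f=[]
for x in range(295,340,4):
    ys=np.where((H[235:275,x]>=18)&(V[235:275,x]>=135))[0]; f.append(onz(c,x,235+ys.min()-.5,.092)) if len(ys) else 0
print('front edge',np.array(f).round(4)[:,:2].tolist())
for y in range(178,246,3): 
    xs=np.where((V[y,285:345]<156)&~((abs(V[y,285:345]-102)<4)&(S[y,285:345]>=38)))[0]+285; print(y,(xs.min(),xs.max(),len(xs)) if len(xs) else '',end=' ')
E
python3 blk.py
```

```text
ang -9.158340305462211 y at .6 -0.19035052461985058
ang -8.333798022197545 y at .6 -0.14794627697316357
ang -8.747379519251782 y at .6 -0.16912137958236523
width [0.0431 0.0433 0.0426 0.0428]
front edge [[0.6338, -0.1919], [0.6343, -0.189], [0.6348, -0.186], [0.6353, -0.183], [0.6357, -0.1801], [0.6362, -0.1771], [0.6367, -0.1741], [0.6372, -0.1712], [0.6377, -0.1682], [0.6382, -0.1652], [0.6387, -0.1623], [0.6392, -0.1593]]
178 (np.int64(306), np.int64(329), 22) 181 (np.int64(302), np.int64(334), 33) 184 (np.int64(301), np.int64(335), 35) 187 (np.int64(300), np.int64(336), 37) 190 (np.int64(300), np.int64(336), 36) 193 (np.int64(300), np.int64(336), 37) 196 (np.int64(300), np.int64(336), 36) 199 (np.int64(300), np.int64(342), 42) 202 (np.int64(286), np.int64(344), 54) 205 (np.int64(285), np.int64(344), 60) 208 (np.int64(285), np.int64(344), 60) 211 (np.int64(285), np.int64(344), 60) 214 (np.int64(285), np.int64(344), 60) 217 (np.int64(285), np.int64(344), 60) 220 (np.int64(285), np.int64(344), 60) 223 (np.int64(285), np.int64(344), 60) 226 (np.int64(286), np.int64(344), 59) 229 (np.int64(285), np.int64(344), 60) 232 (np.int64(285), np.int64(344), 60) 235 (np.int64(285), np.int64(344), 60) 238 (np.int64(285), np.int64(344), 60) 241 (np.int64(285), np.int64(344), 60) 244 (np.int64(285), np.int64(344), 59)
```

Run:
```python
from h import *
im=cv2.imread('pics/w8.png'); c=dict(np.load('w8.npz'))
hsv=cv2.cvtColor(im,cv2.COLOR_BGR2HSV)
for x in (299,301,303,306,318): print(x,hsv[174:230:1,x,2].tolist())
print(174,'front bottom',onz(c,318,177,.057),'back L z.07',[onz(c,301,v,.07).round(4)[0] for v in (200,204,208)],'ctr',onz(c,318.2,192,.07))
print('axis y',-.1691-np.tan(np.radians(9.1))*(onz(c,318.2,192,.07)[0]-.6))
```

```text
299 [170, 170, 170, 171, 171, 170, 170, 170, 171, 171, 168, 167, 165, 165, 166, 166, 166, 167, 168, 167, 168, 168, 168, 168, 167, 167, 152, 117, 86, 53, 47, 61, 67, 69, 71, 70, 71, 70, 63, 51, 54, 65, 69, 70, 70, 71, 71, 75, 70, 52, 42, 46, 52, 63, 70, 71]
301 [170, 170, 171, 170, 170, 170, 170, 161, 147, 142, 130, 109, 97, 94, 95, 97, 99, 104, 108, 108, 107, 108, 107, 107, 106, 109, 107, 89, 76, 64, 65, 69, 72, 76, 74, 69, 69, 70, 69, 68, 69, 69, 70, 70, 69, 67, 66, 68, 65, 49, 39, 40, 52, 65, 69, 71]
303 [171, 171, 171, 170, 171, 168, 150, 110, 90, 95, 100, 108, 110, 103, 87, 89, 90, 86, 85, 84, 85, 86, 88, 90, 93, 89, 85, 83, 79, 77, 83, 86, 93, 103, 103, 95, 77, 69, 69, 68, 68, 69, 69, 67, 69, 63, 58, 66, 66, 61, 55, 56, 64, 69, 70, 70]
306 [171, 172, 172, 170, 155, 113, 75, 62, 65, 82, 102, 113, 121, 130, 126, 115, 109, 108, 106, 107, 107, 108, 111, 115, 114, 107, 105, 105, 107, 106, 105, 104, 109, 118, 125, 131, 125, 105, 82, 70, 68, 69, 69, 68, 68, 63, 58, 66, 70, 70, 70, 71, 70, 69, 70, 68]
318 [173, 172, 163, 132, 82, 61, 62, 62, 63, 63, 74, 93, 110, 122, 132, 121, 87, 76, 76, 77, 78, 75, 71, 68, 64, 65, 67, 70, 72, 74, 80, 79, 76, 75, 75, 79, 100, 125, 124, 113, 118, 132, 135, 136, 136, 135, 135, 136, 136, 136, 136, 137, 137, 136, 137, 137]
174 front bottom [ 0.59326754 -0.16792495  0.057     ] back L z.07 [np.float64(0.6061), np.float64(0.6094), np.float64(0.6127)] ctr [ 0.6018491  -0.16908328  0.07      ]
axis y -0.16939617724195358
```

Measured axis is about -9.1°, the mouth is near (0.6365, -0.175) and the knob middle near (0.603, -0.1695), so the gap is about 20 mm and the draw is about 39 mm. Descend over the knob.

Run:
```python
from h import *
print(to((.603,-.1696,.058),np.radians(80.9)))
```

```text
(array([ 0.0021, -0.0016,  0.1961]), array([ 0.0007, -0.0034, -0.002 ]))
```

Emit:
play_rows --commands '[[[0.006,-0.001,0.06,0,-0.003,-0.002,-0.6],[0.006,-0.001,0.12,0,-0.003,-0.002,-0.6],[0.006,-0.001,0.165,0,-0.003,-0.002,-0.6],[0.006,-0.001,0.18,0,-0.003,-0.002,-0.6],[0.006,-0.001,0.19,0,-0.003,-0.002,-0.6],[0.006,-0.001,0.19,0,-0.003,-0.002,-0.6],[0.006,-0.001,0.19,0,-0.003,-0.002,-0.6]]]' --force 30

```text
time: 21.75
tool_pos: [0.6034, -0.1703, 0.0652]
tcp_rot: [0.252, 3.127, 0.002]
wrist_force: [0.5, -1.4, 0.2]
width: 0.8
grip_force: 0.0
```

Run:
```python
from h import *
s=bot.read_state();print(s['time'],s['tool_pos'],s['wrist_force'],yaw())
print(to((.603,-.1696,.058),np.radians(80.9)))
im,c=cam('scene');cv2.imwrite('pics/s9.png',im)
```

```text
21.75 [ 0.60338599 -0.17025846  0.06521564] [ 0.52484349 -1.41791747  0.2123296 ] (np.float64(80.80026946414091), array([ 4.93846222e-03,  8.73523837e-04, -9.99987424e-01]))
(array([0.0009, 0.001 , 0.012 ]), array([ 0.0005,  0.0015, -0.0006]))
```

Emit:
play_rows --commands '[[[0.001,0.001,0.01,0,0.001,0,-0.6],[0.001,0.001,0.012,0,0.001,0,-0.6],[0.001,0.001,0.012,0,0.001,0,0],[0.001,0.001,0.012,0,0.001,0,0.2],[0.001,0.001,0.012,0,0.001,0,0.6],[0.001,0.001,0.012,0,0.001,0,1],[0.001,0.001,0.012,0,0.001,0,1],[0.001,0.001,0.012,0,0.001,0,1]]]' --force 30

```text
time: 22.6
tool_pos: [0.6018, -0.1694, 0.0567]
tcp_rot: [-0.251, -3.131, -0.002]
wrist_force: [-2.1, -3.9, 1.1]
width: 0.287
grip_force: 29.7
```

Run:
```python
from h import *
s=bot.read_state();print(s['time'],s['tool_pos'],s['wrist_force'],s['torque'],s['width'],s['grip_force'],yaw())
```

```text
22.6 [ 0.60179323 -0.16936048  0.05666232] [-2.09903822 -3.89788933  1.08839275] [-0.67649641  0.29720305 -0.00209388] 0.28654625908869563 29.664141931571066 (np.float64(80.8359469757983), array([-5.43009122e-04,  1.37482696e-03, -9.99998907e-01]))
```

Emit:
play_rows --commands '[[[0.007,0,0,0,0,0,1],[0.014,0,0,0,0,0,1],[0.021,0,0,0,0,0,1],[0.028,0,0,0,0,0,1],[0.034,0,0,0,0,0,1],[0.034,0,0,0,0,0,1]]]'

```text
time: 23.2
tool_pos: [0.5808, -0.1654, 0.0564]
tcp_rot: [-0.251, -3.13, -0.003]
wrist_force: [0.1, -4.3, 1.1]
width: 0.289
grip_force: 29.9
```

Run:
```python
from h import *
s=bot.read_state();print(s['time'],s['tool_pos'],s['wrist_force'],s['torque'],s['width'],s['grip_force'],yaw())
```

```text
23.2 [ 0.58081873 -0.1654006   0.05642751] [ 0.14283835 -4.29374216  1.10669121] [-0.6741741  -0.05560142 -0.18031848] 0.2892618709899773 29.85381470876746 (np.float64(80.8264596743288), array([-0.00152091,  0.00233646, -0.99999611]))
```

Emit:
play_rows --commands '[[[0.007,0,0,0,0,0,1],[0.014,0,0,0,0,0,1],[0.021,0,0,0,0,0,1],[0.026,0,0,0,0,0,1],[0.03,0,0,0,0,0,1],[0.03,0,0,0,0,0,1]]]'

```text
time: 23.8
tool_pos: [0.5629, -0.1622, 0.0561]
tcp_rot: [-0.251, -3.129, -0.004]
wrist_force: [-0.6, -2.4, -0.3]
width: 0.29
grip_force: 29.8
```

Run:
```python
from h import *
s=bot.read_state();print(s['time'],s['tool_pos'],s['wrist_force'],s['width'],s['grip_force'],yaw())
p=s['tool_pos']; d=np.array([np.cos(np.radians(-9.1)),np.sin(np.radians(-9.1)),0])
for n in ('scene','wrist'):
    im,c=cam(n); cv2.imwrite(f'pics/{n}10.png',im); g=cv2.cvtColor(im,cv2.COLOR_BGR2GRAY)
    k=np.array([p[0],p[1],.077])
    print(n,[(mm,*proj(c,k+d*mm/1000).round(0).astype(int).tolist(),int(cv2.getRectSubPix(g,(1,1),tuple(map(float,proj(c,k+d*mm/1000))))[0,0])) for mm in range(8,96,2)])
```

```text
23.8 [ 0.56288352 -0.1622486   0.0561169 ] [-0.59777132 -2.41609113 -0.29563856] 0.2903340969689428 29.774408322991803 (np.float64(80.83656294105651), array([-0.00223924,  0.00281647, -0.99999353]))
scene [(8, 305, 171, 70), (10, 306, 170, 57), (12, 306, 170, 50), (14, 307, 170, 49), (16, 307, 169, 48), (18, 308, 169, 51), (20, 308, 169, 52), (22, 309, 169, 48), (24, 309, 168, 48), (26, 310, 168, 49), (28, 311, 168, 49), (30, 311, 168, 48), (32, 312, 167, 50), (34, 312, 167, 50), (36, 313, 167, 48), (38, 313, 166, 49), (40, 314, 166, 52), (42, 314, 166, 52), (44, 315, 166, 51), (46, 315, 165, 50), (48, 316, 165, 51), (50, 317, 165, 50), (52, 317, 165, 49), (54, 318, 164, 50), (56, 318, 164, 51), (58, 319, 164, 50), (60, 319, 164, 52), (62, 320, 163, 51), (64, 320, 163, 60), (66, 321, 163, 81), (68, 321, 162, 91), (70, 322, 162, 94), (72, 322, 162, 89), (74, 323, 162, 91), (76, 323, 161, 90), (78, 324, 161, 91), (80, 324, 161, 91), (82, 325, 161, 91), (84, 325, 160, 90), (86, 326, 160, 90), (88, 327, 160, 100), (90, 327, 160, 119), (92, 328, 159, 141), (94, 328, 159, 154)]
wrist [(8, 
[... 192 characters left out ...]
9, 121), (28, 319, 342, 121), (30, 319, 346, 121), (32, 320, 349, 121), (34, 320, 353, 120), (36, 320, 356, 120), (38, 320, 360, 120), (40, 320, 363, 120), (42, 320, 367, 120), (44, 320, 370, 120), (46, 320, 373, 119), (48, 320, 377, 119), (50, 320, 380, 115), (52, 320, 383, 19), (54, 320, 386, 19), (56, 320, 389, 19), (58, 320, 393, 19), (60, 320, 396, 20), (62, 320, 399, 19), (64, 320, 402, 19), (66, 320, 405, 19), (68, 320, 408, 19), (70, 320, 411, 19), (72, 320, 414, 19), (74, 320, 417, 19), (76, 320, 420, 19), (78, 320, 423, 19), (80, 320, 426, 19), (82, 320, 429, 19), (84, 320, 431, 19), (86, 320, 434, 19), (88, 320, 437, 19), (90, 320, 440, 18), (92, 320, 443, 18), (94, 320, 445, 18)]
```

The rod has been drawn 39.5 mm with low side forces and the grip hasn't slipped. The groove is about 10–11 mm out. I'll hold briefly, then hand in.

Emit:
play_rows --commands '[[[0,0,0,0,0,0,1],[0,0,0,0,0,0,1],[0,0,0,0,0,0,1],[0,0,0,0,0,0,1],[0,0,0,0,0,0,1]]]'

```text
time: 24.4
tool_pos: [0.5636, -0.1625, 0.0562]
tcp_rot: [-0.251, -3.13, -0.004]
wrist_force: [-2.7, -2.1, -0.3]
width: 0.29
grip_force: 29.7
```

Run:
```python
from h import *
s=bot.read_state();print(s['time'],s['tool_pos'],s['wrist_force'],s['grip_force'],s['joint_vel'].round(4))
print(bot.finish_job())
```

```text
24.4 [ 0.56363398 -0.16249381  0.05624615] [-2.68566738 -2.07981182 -0.29308338] 29.703828535275534 [-0.0008 -0.0005 -0.0005  0.0021 -0.0013  0.0002]
the job is handed in; nothing more can be done
None
```

I handed the job in at 24.4 s, verdict not shown: one adaptor lies mid-bay in each bay, and the rod is drawn about 39 mm, held at about 30 N, with the groove an estimated 10–11 mm outside the mouth (worked out from the draw, as the gripper hid it).

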